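# Take the blue tape roll off its spindle

### The job

Slide the roll of blue masking tape straight up off its spindle on the wooden tape rack and set it down gently, lying flat, inside the square cork-lined tray, ready for masking the oak block. Leave the yellow and the red roll on their spindles.

Things in the scene. Friction and masses are not known exactly. Their poses are not given: they have to be found in the camera images.
- blue_roll_centre (a point): Blue tape roll: rigid upright ring, 60 mm outside diameter, 33 mm hole, 38 mm tall, about 70 g. Point: its centre, half-way up; z along its axis. It sits loosely on one of three 20 mm steel spindles (the order varies), its underside 35 mm above the work surface. Spindle top: 90 mm above the work surface, so the roll's centre must rise above 110 mm to come clear. Grip it across its outside.
- yellow_roll_centre (a point): Yellow tape roll, same sizes and height as the blue one, on another spindle; to be left there. Point: its centre, half-way up; z along its axis. The three spindles stand in one row 110 mm apart on a wooden rack board (90 x 310 mm, 20 mm thick, screwed to the bench); each roll rests on a 42 mm square, 15 mm high wooden pad on that board.
- red_roll_centre (a point): Red tape roll, same sizes and height as the blue one, on another spindle of the same rack; to be left there. Point: its centre, half-way up; z along its axis.
- tray_floor (a point): Low square dark wooden tray with a cork-coloured floor, fixed to the bench, empty; 200 x 200 mm outside, 188 x 188 mm inside. Point: centre of its inner floor, 6 mm above the work surface; walls rise 24 mm above that floor. x and y run parallel to its sides, z up. A roll lying flat in it has its centre 19 mm above this point.
Not all that is in view belongs to the job. What is shaped like the part that bears blue_roll_centre but green or turquoise is not meant.

How it is judged (in metres and radians):
On the way:
1. the blue roll is lifted clear over the top of its spindle (height (world z) of blue_roll_centre above 0.11 m), for 0.1 s.
At the end, for the whole second after the job is handed in: The blue roll lies flat (within about 8 degrees) and still on the tray's floor, wholly inside its walls (centre within 68 mm of the tray's centre along each side, less than 25 mm above its floor), and the yellow and red rolls are still on their spindles, within 25 mm of where they started (x of blue_roll_centre in the frame of tray_floor between -0.068 and 0.068 m and y of blue_roll_centre in the frame of tray_floor between -0.068 and 0.068 m and z of blue_roll_centre in the frame of tray_floor below 0.025 m and (angle between blue_roll_centre's own z axis and vertical below 0.15 rad or angle between blue_roll_centre's own z axis and vertical above 2.99 rad) and linear speed of blue_roll below 0.02 m/s and distance of each of yellow_roll_centre, red_roll_centre from where it was at the start of the episode below 0.025 m); the robot touches nothing.
It fails at once if the yellow or the red roll is lifted or shoved off its place (more than 30 mm) (distance of any of yellow_roll_centre, red_roll_centre from where it was at the start of the episode above 0.03 m).
It fails at once if the blue roll is dropped or thrown into the tray (still faster than 0.7 m/s within 45 mm of lying on its floor) (horizontal distance between blue_roll_centre and tray_floor below 0.1 m and z of blue_roll_centre in the frame of tray_floor below 0.064 m and linear speed of blue_roll above 0.7 m/s).
It also fails if it takes over 35 s, if anything falls off the work surface, if the arm or the gripper's body presses on something with over 40 N, if the wrist force passes 120 N, or if a joint passes its speed limit or range.

### The arm

A 6-joint arm with a two-finger parallel gripper is mounted at the origin on the work surface. World frame = base frame: x ahead of the robot, y to its left, z up, the work surface at z = 0. Lengths are in mm, angles in rad, forces in N, time in s.
With the tool pointing down it reaches from about 300 to 775 mm from the base axis. Payload 14.6 kg.
Tool frame: the origin (TCP) lies between the finger pads; the fingertips stand 17 mm ahead of it and the grasp point (between the pads) lies 2 mm behind it (manip.tip_reach is the distance from the TCP to the fingertips, in mm); z points along the fingers, y is the line along which they close (so a half turn about z gives the same grasp; the last joint's range is limited). The gripper opens to 94 mm and grips with 3 to 60 N. Pads are 16 mm wide; open, the fingers measure 119 mm over their backs; the gripper's body (75 mm by 177 mm) begins 78 mm behind the grasp point.
Start: joints at [1.272, 0.3, 1.521, -0, 1.321, -0.067], TCP at [126.349, 535.28, 222.446] pointing down, gripper open.
Joint ranges: [-3.03, 3.03], [-0.79, 2.21], [0.23, 2.52], [-1.04, 4.18], [0, 3.07], [-2.55, 2.55]. Speed limits (rad/s): [2.22, 2.22, 2.57, 3.14, 3.14, 3.14].

### API

Orientations are given as [roll, pitch, yaw] about the fixed x, y, z axes, in that order (R = Rz(yaw) Ry(pitch) Rx(roll)).
In Python, from cell import manip, viewer gives the robot as it stands.
- The arm moves only by the tool apply_moves, never from a script. Its argument "moves" is a list of rows, each a list of 3 entries, a list of its own where there are three numbers: the shift along the tool's x, y, z each as a share of 0.25 m, from -1 to 1, then the turn, a rotation vector about the tool's x, y, z each as a share of pi rad, from -1 to 1, then the closure, from 0 (fully open) to 1 (shut). In form: [[[dx, dy, dz], [wx, wy, wz], grip], ...]. A call has 1 to 12 rows; each row is the pose to reach, as a shift and turn from the pose commanded when the call began, along the tool's axes at that moment, turning the shorter way round; what a row does not reach only later rows make up. A row lasts 1/12 s, in which the tool goes at most 41.7 mm and 7.16 degrees, less where a joint would pass 70% of its speed; a pose out of reach is approached as far as the arm can. A call with a number of a shift or a turn outside -1 to 1 is refused whole. A call with a gripper value outside its range is refused whole. The fingers move at their own pace and stop on an object; "squeeze" is the grip in N (left out, the last holds). Time passes only in rows, so rows that repeat a pose let the fingers close. It gives the time, the measured TCP pose, the force, the opening and the grip force at its end, in the units of the state.
- manip.read_state(): the state, without advancing time (a new reading comes with each control period).
- viewer.camera(name): name is "scene" or "top" or "wrist"; returns the picture (480x640x3 uint8, blue, green, red); there is no depth.
- viewer.camera_info(name): a dict with "camera_matrix" (3x3 intrinsics, pixels), "R" (3x3) and "t" (3): a world point X has camera coordinates R X + t. Camera axes: x right, y down, z forward; pixel columns grow to the right and rows downward; lengths in mm; the calibration is good to about 2 mm. A picture is of the moment at which its call begins: read the wrist's pose just before it. camera_info takes no time and is no camera call; for the wrist camera it gives the pose at the moment of the call.
- manip.sign_off(): hands the job in; it is judged then, once.
The state is a dict: "clock": time; "joints": joint angles; "qd": joint speeds; "effort": joint torques, N m; "eef_pos": TCP position; "eef_rot": TCP orientation; "wrist_force": force on the tool from outside, world axes, zero at the start; "moment": the same for the moment, N m; "finger_gap": finger opening in mm; "finger_force": force on a finger pad.
Only numpy, scipy, OpenCV 4.12 (cv2) and the standard library are available. Lean on these libraries where they do the work, as an engineer would, in place of code of your own. Each camera call takes 0.05 s, during which the arm holds its last target. There are 200 camera calls.

## Working session

There is one attempt and no reset: what is moved stays moved. The work goes in short steps, Python scripts to look and compute and a tool call to move; the robot and the scene stay as the last step left them, time stands still between calls to the robot, and variables do not carry over. Pictures are saved under pics/ and viewed, at most 10 in all, crops included, and the job is handed in when it is done.

Besides the shell and the picture viewer there is one more tool, called after ">>>" as name([rows], argument=value, ...), one row to a line, values as JSON. apply_moves: Moves the arm, as the interface text tells. Shift numbers are shares of 0.25 m and turn numbers shares of pi rad, none past 1 either way. Its arguments: {"type":"object","properties":{"moves":{"type":"array"},"squeeze":{"type":"number"}},"required":["moves"]}

```bash
mkdir -p pics; python3 - <<'E'
from cell import manip, viewer
import cv2, numpy as np
for n in ["scene","top"]:
    im=viewer.camera(n); cv2.imwrite(f"pics/{n}0.png",im)
    i=viewer.camera_info(n); print(n,np.round(i["camera_matrix"],1).tolist(),np.round(i["R"],3).tolist(),np.round(i["t"],1).tolist())
s=manip.read_state(); print(s["eef_pos"],s["eef_rot"],s["clock"],s["finger_gap"])
E
```

```text
scene [[471.0, 0.0, 316.7], [0.0, 471.0, 234.9], [0.0, 0.0, 1.0]] [[-0.044, 0.999, 0.004], [0.771, 0.036, -0.636], [-0.636, -0.025, -0.772]] [73.9, -312.5, 1496.9]
top [[573.1, 0.0, 321.4], [0.0, 573.1, 234.3], [0.0, 0.0, 1.0]] [[-0.001, -1.0, -0.006], [-0.989, 0.002, -0.148], [0.148, 0.006, -0.989]] [-48.0, 438.1, 1417.9]
[126.29385518 535.0840811  221.93856963] [-3.14053587e+00 -9.13516881e-05  2.90974571e+00] 0.1 94.00521030278888
```

View pics/top0.png

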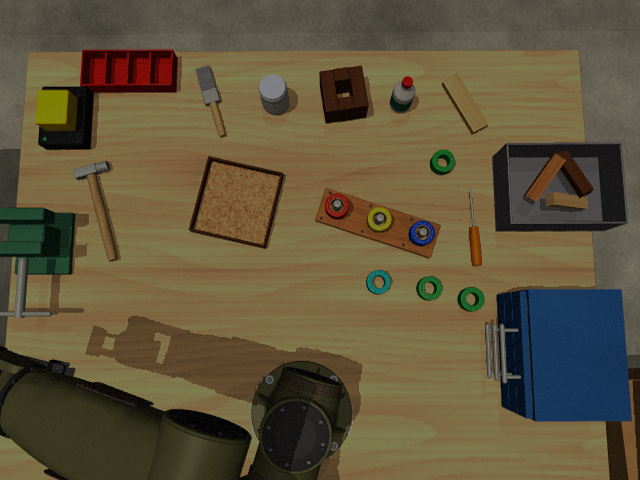

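View pics/scene0.png

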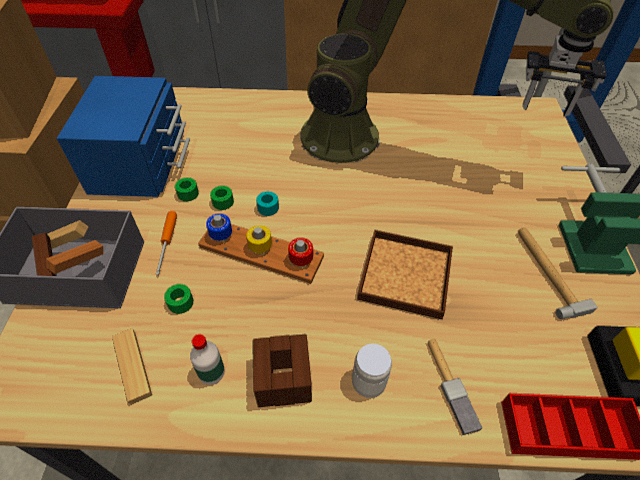

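The top view shows the rack with red at (337,205), yellow at (379,219) and blue at (422,233), and the tray at (238,202). The scene view shows blue at (218,228), yellow at (258,239), red at (300,251) and the tray at (405,272).

Candidates in the top view:
- The blue roll on its spindle at (422,233).
- A turquoise ring at (379,282) and green rings at (443,161), (429,288) and (471,299), all lying loose.

The blue one fits: it is blue, it sits on a rack spindle, and it is in line with yellow and red. I'll confirm that in a crop.

```bash
cat > h.py <<'E'
import cv2, numpy as np
from cell import manip, viewer
def ray(n,uv,z):
    i=viewer.camera_info(n);K,R,t=[np.array(i[k],float) for k in("camera_matrix","R","t")]
    d=R.T@np.linalg.solve(K,[*uv,1]);c=-R.T@t
    return c+d*(z-c[2])/d[2]
def blobs(im,lo,hi,amin=60):
    h=cv2.cvtColor(im,cv2.COLOR_BGR2HSV)
    m=cv2.morphologyEx(cv2.inRange(h,lo,hi),cv2.MORPH_CLOSE,np.ones((3,3)))
    cs,_=cv2.findContours(m,cv2.RETR_EXTERNAL,cv2.CHAIN_APPROX_NONE)
    return [c for c in cs if cv2.contourArea(c)>amin]
COL={"blue":((112,150,60),(128,255,255)),"yellow":((24,150,80),(34,255,255)),"red":((0,190,90),(6,255,255))}
E
python3 - <<'E'
from h import *
roi={"top":(310,180,450,260),"scene":(190,200,330,290)}
for n in("top","scene"):
    im=cv2.imread(f"pics/{n}0.png");x0,y0,x1,y1=roi[n];c=im[y0:y1,x0:x1]
    for k,(lo,hi) in COL.items():
        for b in blobs(c,lo,hi):
            p,r=cv2.minEnclosingCircle(b);x,y,w,h=cv2.boundingRect(b)
            uv=np.array([x+w/2-.5+x0,y+h/2-.5+y0]);print(n,k,uv,w,h,round(r,1),np.round(ray(n,uv,54),1))
    # tray: dark rim + cork outer contour
    g=cv2.cvtColor(im,cv2.COLOR_BGR2HSV)
    x0,y0,x1,y1={"top":(180,145,295,255),"scene":(345,220,465,325)}[n]
    m=(g[y0:y1,x0:x1,2]<90).astype(np.uint8)*255
    cs,_=cv2.findContours(m,cv2.RETR_EXTERNAL,cv2.CHAIN_APPROX_NONE);q=cv2.boxPoints(cv2.minAreaRect(max(cs,key=cv2.contourArea)))+[x0,y0]
    P=np.array([ray(n,p,30) for p in q]);print(n,"tray",q.round().tolist(),P.mean(0).round(1),[np.linalg.norm(P[i]-P[i-1]).round() for i in range(4)],np.degrees(np.arctan2(*(P[1]-P[0])[1::-1])).round(1))
im=cv2.imread("pics/top0.png")[120:320,300:500]
cv2.imwrite("pics/crop.png",cv2.resize(im,(600,600),interpolation=cv2.INTER_CUBIC))
E
```

```text
top blue [422.  232.5] 25 24 12.1 [ 438.8 -299.5   54. ]
top yellow [379.5 218.5] 24 24 12.0 [ 474.4 -194.3   54. ]
top red [336.5 205. ] 24 23 11.8 [509.1 -86.9  54. ]
top tray [[188.0, 231.0], [207.0, 154.0], [286.0, 173.0], [268.0, 250.0]] [523.4 166.7  30. ] [np.float64(209.0), np.float64(206.0), np.float64(213.0), np.float64(205.0)] -11.8
scene blue [219.  226.5] 25 26 13.3 [ 436.7 -301.1   54. ]
scene yellow [258.5 234.5] 24 20 11.9 [ 458.  -198.7   54. ]
scene red [300.  247.5] 25 20 12.2 [494.  -93.1  54. ]
scene tray [[356.0, 299.0], [373.0, 227.0], [459.0, 248.0], [442.0, 320.0]] [535.7 166.9  30. ] [np.float64(196.0), np.float64(223.0), np.float64(220.0), np.float64(216.0)] 167.9
```

View pics/crop.png

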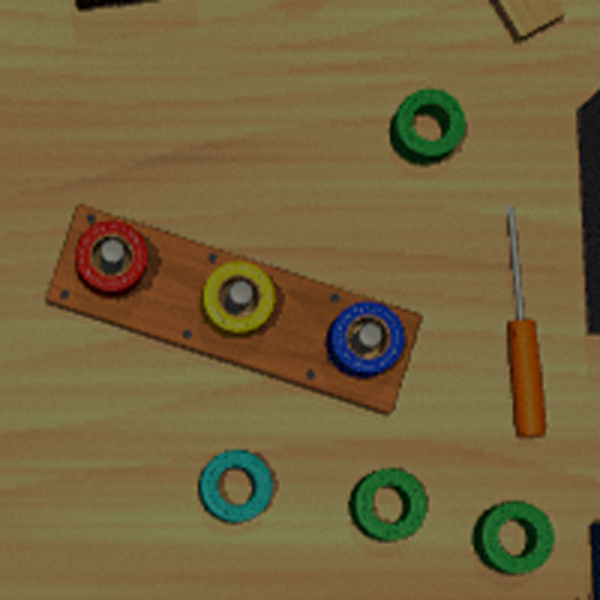

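The crop shows blue on its spindle at crop (367,338), which is top (422,233). The turquoise and green rings all lie off the rack. The next step is planning waypoints.

```bash
cat >> h.py <<'E'
from scipy.spatial.transform import Rotation as Ro
def T(yaw): return Ro.from_euler("xyz",[180,0,yaw],degrees=True)
def plan(wps,p=None,yaw=None):
    if p is None:
        s=manip.read_state();p=np.array(s["eef_pos"]);yaw=np.degrees(s["eef_rot"][2])
    for x,y,z,w in wps:
        q=np.array([x,y,z]);d=T(yaw).inv().apply(q-p)/250;r=(T(yaw).inv()*T(w)).as_rotvec()/np.pi
        print((x,y,z,w),"shift",d.round(3),"turn",r.round(3),"rows>=",max(np.linalg.norm(q-p)/41.7,np.linalg.norm(r)*180/7.16).round(1));p,yaw=q,w
E
python3 -c "
from h import *
plan([(330,340,222,136),(470,130,222,102),(470,-90,222,86),(438,-300,180,71.8)])"
```

```text
(330, 340, 222, 136) shift [-0.972 -0.572 -0.   ] turn [ 0.    -0.     0.171] rows>= 6.8
(470, 130, 222, 102) shift [-0.986 -0.215 -0.   ] turn [ 0.    -0.     0.189] rows>= 6.1
(470, -90, 222, 86) shift [-0.861 -0.183 -0.   ] turn [ 0.    -0.     0.089] rows>= 5.3
(438, -300, 180, 71.8) shift [-0.847 -0.069  0.168] turn [-0.    -0.     0.079] rows>= 5.2
```

>>> apply_moves([
  [[-0.97,-0.57,0],[0,0,0.17],0],
  [[-0.97,-0.57,0],[0,0,0.17],0],
  [[-0.97,-0.57,0],[0,0,0.17],0],
  [[-0.97,-0.57,0],[0,0,0.17],0],
  [[-0.97,-0.57,0],[0,0,0.17],0],
  [[-0.97,-0.57,0],[0,0,0.17],0],
  [[-0.97,-0.57,0],[0,0,0.17],0],
  [[-0.97,-0.57,0],[0,0,0.17],0],
])

```text
clock: 0.77
eef_pos: [332.5, 337.7, 222.3]
eef_rot: [-3.141, 0.001, 2.372]
wrist_force: [-0.2, 0.3, 0.3]
finger_gap: 94.3
finger_force: 0.0
```

>>> apply_moves([
  [[-0.985,-0.215,0],[0,0,0.19],0],
  [[-0.985,-0.215,0],[0,0,0.19],0],
  [[-0.985,-0.215,0],[0,0,0.19],0],
  [[-0.985,-0.215,0],[0,0,0.19],0],
  [[-0.985,-0.215,0],[0,0,0.19],0],
  [[-0.985,-0.215,0],[0,0,0.19],0],
  [[-0.985,-0.215,0],[0,0,0.19],0],
  [[-0.985,-0.215,0],[0,0,0.19],0],
])

```text
clock: 1.43
eef_pos: [470.4, 130.2, 222.0]
eef_rot: [-3.141, -0.0, 1.776]
wrist_force: [-0.6, 0.4, 0.1]
finger_gap: 93.8
finger_force: 0.0
```

>>> apply_moves([
  [[-0.86,-0.18,0],[0,0,0.09],0],
  [[-0.86,-0.18,0],[0,0,0.09],0],
  [[-0.86,-0.18,0],[0,0,0.09],0],
  [[-0.86,-0.18,0],[0,0,0.09],0],
  [[-0.86,-0.18,0],[0,0,0.09],0],
  [[-0.86,-0.18,0],[0,0,0.09],0],
  [[-0.86,-0.18,0],[0,0,0.09],0],
])

```text
clock: 2.02
eef_pos: [470.1, -89.0, 222.3]
eef_rot: [-3.141, -0.0, 1.494]
wrist_force: [-0.1, 0.1, 0.5]
finger_gap: 94.1
finger_force: 0.0
```

```bash
python3 -c "
from h import *
print(manip.read_state()['clock'],manip.read_state()['eef_pos'])
plan([(438,-300,180,71.8)])"
```

```text
2.0167 [470.05428717 -89.04376582 222.29842224]
(438, -300, 180, 71.8) shift [-0.851 -0.063  0.169] turn [ 0.    -0.     0.077] rows>= 5.2
```

>>> apply_moves([
  [[-0.85,-0.063,0.17],[0,0,0.077],0],
  [[-0.85,-0.063,0.17],[0,0,0.077],0],
  [[-0.85,-0.063,0.17],[0,0,0.077],0],
  [[-0.85,-0.063,0.17],[0,0,0.077],0],
  [[-0.85,-0.063,0.17],[0,0,0.077],0],
  [[-0.85,-0.063,0.17],[0,0,0.077],0],
  [[-0.85,-0.063,0.17],[0,0,0.077],0],
  [[-0.85,-0.063,0.17],[0,0,0.077],0],
])

```text
clock: 2.68
eef_pos: [439.5, -297.0, 179.8]
eef_rot: [-3.141, -0.001, 1.255]
wrist_force: [0.2, 0.4, 1.2]
finger_gap: 93.9
finger_force: 0.0
```

```bash
python3 - <<'E'
from h import *
s=manip.read_state();print(s['eef_pos'],s['eef_rot'])
i=viewer.camera_info("wrist");print(np.round(-i["R"].T@i["t"],1))
im=viewer.camera("wrist");cv2.imwrite("pics/w1.png",im)
for b in blobs(im,*COL["blue"],amin=200):
    x,y,w,h=cv2.boundingRect(b);(u,v),r=cv2.minEnclosingCircle(b)
    print((x,y,w,h),(u,v,r),ray("wrist",(x+w/2,y+h/2),73).round(1),ray("wrist",(x+w/2,y+h/2),54).round(1))
E
```

```text
[ 439.45493181 -296.98573067  179.83941437] [-3.14106204e+00 -6.72502524e-04  1.25518920e+00]
[ 461.3 -228.7  341.5]
(282, 252, 80, 45) (321.5, 269.0, 40.74626541137695) [ 435.1 -312.5   73. ] [ 433.2 -318.5   54. ]
(282, 203, 73, 26) (318.0, 227.5, 36.003570556640625) [ 445.1 -274.3   73. ] [ 444.  -277.5   54. ]
```

View pics/w1.png

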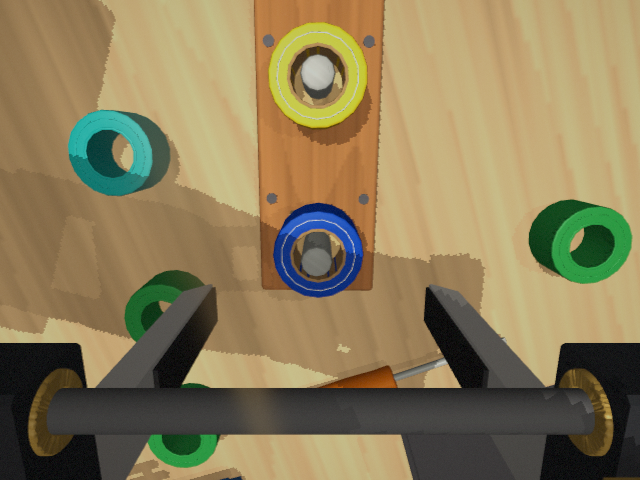

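The wrist view shows the blue roll with its top face centred near (318,254) and its spindle top at (317,262). The finger mid-line is near column 320, and yellow is well clear at (318,75).

```bash
python3 - <<'E'
from h import *
print(ray("wrist",(318.5,254),73),ray("wrist",(317,263),90),ray("wrist",(318,75),73))
p=ray("wrist",(318.5,254),73)
plan([(p[0],p[1],57,71.8)])
E
```

```text
[ 437.25036631 -298.35018755   73.        ] [ 436.09391416 -299.12942725   90.        ] [ 471.17654248 -193.72892755   73.        ]
(np.float64(437.25036630990456), np.float64(-298.350187551279), 57, 71.8) shift [-0.009 -0.007  0.493] turn [ 0.    -0.     0.001] rows>= 3.0
```

>>> apply_moves([
  [[-0.009,-0.007,0.1],[0,0,0],0],
  [[-0.009,-0.007,0.2],[0,0,0],0],
  [[-0.009,-0.007,0.3],[0,0,0],0],
  [[-0.009,-0.007,0.38],[0,0,0],0],
  [[-0.009,-0.007,0.44],[0,0,0],0],
  [[-0.009,-0.007,0.49],[0,0,0],0],
  [[-0.009,-0.007,0.49],[0,0,0],0.2],
  [[-0.009,-0.007,0.49],[0,0,0],0.3],
  [[-0.009,-0.007,0.49],[0,0,0],0.4],
  [[-0.009,-0.007,0.49],[0,0,0],0.5],
  [[-0.009,-0.007,0.49],[0,0,0],0.5],
  [[-0.009,-0.007,0.49],[0,0,0],0.5],
], squeeze=15)

```text
clock: 3.73
eef_pos: [436.7, -300.6, 58.2]
eef_rot: [3.14, 0.0, 1.254]
wrist_force: [-0.4, 2.7, 4.6]
finger_gap: 60.9
finger_force: 15.0
```

>>> apply_moves([
  [[0,0,0],[0,0,0],0.5],
  [[0,0,0],[0,0,0],0.5],
  [[0,0,0],[0,0,0],0.5],
  [[0,0,0],[0,0,0],0.5],
])

```text
clock: 4.07
eef_pos: [436.7, -300.6, 58.2]
eef_rot: [3.141, 0.0, 1.254]
wrist_force: [0.8, 3.2, 6.6]
finger_gap: 60.5
finger_force: 15.0
```

>>> apply_moves([
  [[0,0,-0.04],[0,0,0],0.5],
  [[0,0,-0.1],[0,0,0],0.5],
  [[0,0,-0.17],[0,0,0],0.5],
  [[0,0,-0.25],[0,0,0],0.5],
  [[0,0,-0.33],[0,0,0],0.5],
  [[0,0,-0.41],[0,0,0],0.5],
  [[0,0,-0.48],[0,0,0],0.5],
  [[0,0,-0.52],[0,0,0],0.5],
  [[0,0,-0.52],[0,0,0],0.5],
  [[0,0,-0.52],[0,0,0],0.5],
])

```text
clock: 4.9
eef_pos: [436.2, -300.5, 187.3]
eef_rot: [3.141, 0.0, 1.254]
wrist_force: [0.3, 0.7, -1.4]
finger_gap: 60.4
finger_force: 15.0
```

```bash
python3 - <<'E'
from h import *
s=manip.read_state();print(s['eef_pos'],s['finger_gap'],s['finger_force'])
cv2.imwrite("pics/w2.png",viewer.camera("wrist"))
plan([(460,-90,188,90),(510,120,188,102),(525,167,60,102)])
E
```

```text
[ 436.15709329 -300.51515153  187.29766333] 60.40295099232674 14.999786987900734
(460, -90, 188, 90) shift [ 0.829 -0.171 -0.006] turn [ 0.     0.    -0.101] rows>= 5.1
(510, 120, 188, 102) shift [0.84 0.2  0.  ] turn [ 0.     0.    -0.067] rows>= 5.2
(525, 167, 60, 102) shift [0.171 0.098 0.512] turn [0. 0. 0.] rows>= 3.3
```

View pics/w2.png

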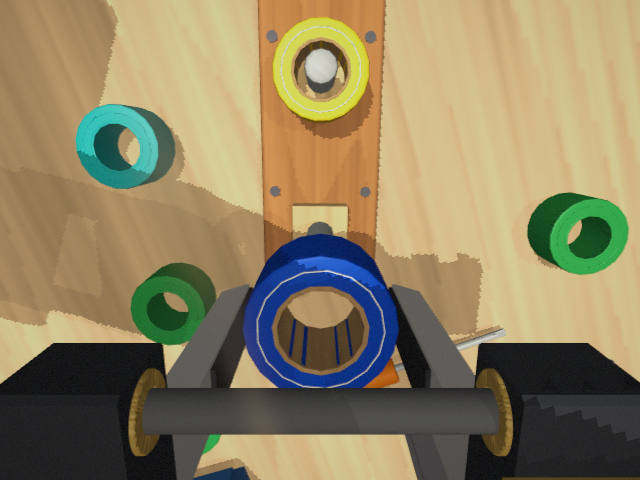

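The roll is held level between the fingers at (322,310). The blue spindle is clear at (320,228) and yellow is undisturbed. I'll carry the roll to the tray with yaw 78°, aligned with its sides.

>>> apply_moves([
  [[0.05,-0.01,0],[0,0,0],0.5],
  [[0.14,-0.03,0],[0,0,0],0.5],
  [[0.25,-0.05,0],[0,0,-0.005],0.5],
  [[0.37,-0.08,0],[0,0,-0.01],0.5],
  [[0.49,-0.1,0],[0,0,-0.017],0.5],
  [[0.6,-0.125,0],[0,0,-0.017],0.5],
  [[0.72,-0.15,0],[0,0,-0.017],0.5],
  [[0.83,-0.17,0],[0,0,-0.017],0.5],
])

```text
clock: 5.62
eef_pos: [459.8, -87.8, 186.5]
eef_rot: [-3.14, -0.0, 1.308]
wrist_force: [0.7, 0.1, -1.2]
finger_gap: 60.5
finger_force: 15.0
```

>>> apply_moves([
  [[0.12,0,0],[0,0,0],0.5],
  [[0.24,-0.01,0],[0,0,-0.005],0.5],
  [[0.36,-0.01,0],[0,0,-0.01],0.5],
  [[0.48,-0.015,0],[0,0,-0.015],0.5],
  [[0.6,-0.02,0],[0,0,-0.017],0.5],
  [[0.72,-0.02,0],[0,0,-0.017],0.5],
  [[0.81,-0.024,0],[0,0,-0.017],0.5],
  [[0.86,-0.024,0],[0,0,-0.017],0.5],
  [[0.86,-0.024,0],[0,0,-0.017],0.5],
])

```text
clock: 6.37
eef_pos: [510.3, 121.1, 186.5]
eef_rot: [-3.14, 0.0, 1.363]
wrist_force: [-1.3, -0.7, -1.9]
finger_gap: 60.8
finger_force: 15.0
```

```bash
python3 - <<'E'
from h import *
s=manip.read_state();print(s['eef_pos'],s['finger_gap'],s['finger_force'])
plan([(526,167,90,78)])
E
```

```text
[510.27006655 121.05451813 186.52905455] 60.83685685743106 15.000055879354477
(526, 167, 90, 78) shift [0.193 0.024 0.386] turn [-0.    -0.     0.001] rows>= 2.6
```

>>> apply_moves([
  [[0.06,0.008,0],[0,0,0],0.5],
  [[0.13,0.016,0.03],[0,0,0],0.5],
  [[0.19,0.024,0.1],[0,0,0],0.5],
  [[0.193,0.024,0.18],[0,0,0],0.5],
  [[0.193,0.024,0.27],[0,0,0],0.5],
  [[0.193,0.024,0.36],[0,0,0],0.5],
  [[0.193,0.024,0.43],[0,0,0],0.5],
  [[0.193,0.024,0.48],[0,0,0],0.5],
  [[0.193,0.024,0.51],[0,0,0],0.5],
  [[0.193,0.024,0.53],[0,0,0],0.5],
])

```text
clock: 7.2
eef_pos: [526.4, 164.5, 54.1]
eef_rot: [-3.141, 0.001, 1.36]
wrist_force: [0.2, -0.1, -1.0]
finger_gap: 60.9
finger_force: 15.0
```

```bash
python3 - <<'E'
from h import *
s=manip.read_state();print(s['eef_pos'],s['finger_gap'],s['finger_force'])
cv2.imwrite("pics/s3.png",viewer.camera("scene"))
E
```

```text
[526.41382775 164.54443424  54.10595064] 60.88047770236047 14.99977022409439
```

View pics/s3.png

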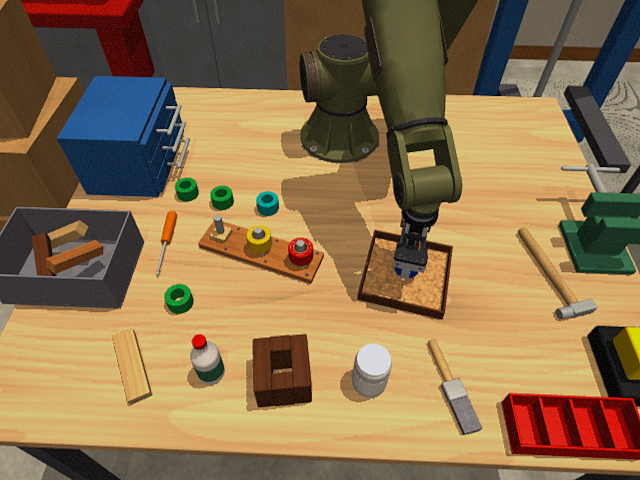

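The scene view shows the blue roll at about (407,270), over the middle of the tray. The blue spindle at (218,226) is bare, and yellow and red are in place. I'll lower slowly by about 24 mm.

>>> apply_moves([
  [[0,0,0.02],[0,0,0],0.5],
  [[0,0,0.04],[0,0,0],0.5],
  [[0,0,0.055],[0,0,0],0.5],
  [[0,0,0.07],[0,0,0],0.5],
  [[0,0,0.08],[0,0,0],0.5],
  [[0,0,0.088],[0,0,0],0.5],
  [[0,0,0.094],[0,0,0],0.5],
  [[0,0,0.094],[0,0,0],0.5],
  [[0,0,0.094],[0,0,0],0.5],
])

```text
clock: 8.0
eef_pos: [526.6, 165.0, 31.5]
eef_rot: [3.142, -0.0, 1.361]
wrist_force: [0.1, 0.0, -0.3]
finger_gap: 60.7
finger_force: 15.0
```

>>> apply_moves([
  [[0,0,0.004],[0,0,0],0.5],
  [[0,0,0.008],[0,0,0],0.5],
  [[0,0,0.01],[0,0,0],0.5],
  [[0,0,0.01],[0,0,0],0.5],
])

```text
clock: 8.33
eef_pos: [526.7, 165.0, 29.3]
eef_rot: [3.141, -0.0, 1.361]
wrist_force: [-2.5, 0.3, 3.9]
finger_gap: 60.2
finger_force: 15.0
```

Contact at about 4 N. Next I'll open gradually to about 80 mm, pause, and retreat straight up.

>>> apply_moves([
  [[0,0,0],[0,0,0],0.33],
  [[0,0,0],[0,0,0],0.28],
  [[0,0,0],[0,0,0],0.22],
  [[0,0,0],[0,0,0],0.14],
  [[0,0,0],[0,0,0],0.1],
  [[0,0,0],[0,0,0],0.1],
  [[0,0,0],[0,0,0],0.1],
  [[0,0,0],[0,0,0],0.1],
])

```text
clock: 9.0
eef_pos: [526.6, 165.0, 28.9]
eef_rot: [-3.142, 0.0, 1.361]
wrist_force: [-0.6, -0.7, 0.2]
finger_gap: 84.2
finger_force: 0.0
```

>>> apply_moves([
  [[0,0,-0.04],[0,0,0],0.1],
  [[0,0,-0.1],[0,0,0],0.1],
  [[0,0,-0.2],[0,0,0],0.1],
  [[0,0,-0.32],[0,0,0],0.1],
  [[0,0,-0.46],[0,0,0],0.1],
  [[0,0,-0.6],[0,0,0],0.1],
  [[0,0,-0.74],[0,0,0],0.1],
  [[0,0,-0.8],[0,0,0],0.1],
  [[0,0,-0.8],[0,0,0],0.1],
  [[0,0,-0.8],[0,0,0],0.1],
])

```text
clock: 9.83
eef_pos: [526.6, 165.0, 229.8]
eef_rot: [3.14, -0.001, 1.361]
wrist_force: [-0.3, -0.1, -0.6]
finger_gap: 84.9
finger_force: 0.0
```

```bash
python3 - <<'E'
from h import *
print(manip.read_state()['eef_pos'],manip.read_state()['clock'])
cv2.imwrite("pics/w4.png",viewer.camera("wrist"))
E
```

```text
[526.57901726 165.00919363 229.80749002] 9.8333
```

View pics/w4.png

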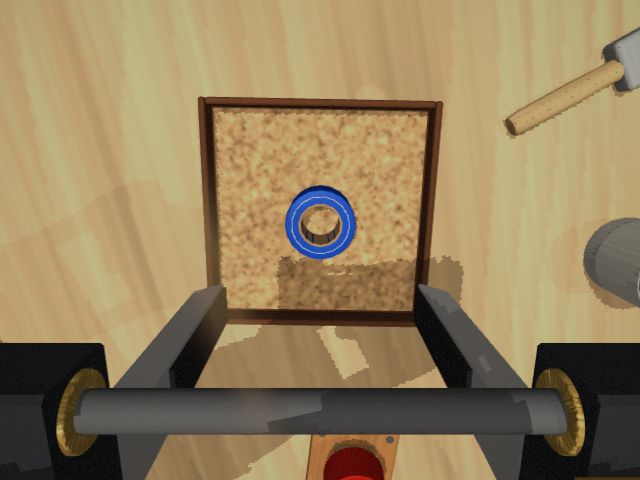

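The wrist view shows the blue roll lying flat at (321,222), in the middle of the tray, whose walls run over columns 205–438 and rows 100–320. The fingers are clear, so I'm handing in.

```bash
python3 -c "
from cell import manip
print(manip.sign_off())"
```

```text
the job is handed in; nothing more can be done
None
```

The blue roll came off its spindle and lies flat near the middle of the tray, yellow and red are still on their spindles, and the job was handed in at about 10 s; the hand-in returned no verdict.

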